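Find the rattling parts case

TASK

One of the three sealed parts cases has a loose ball inside. Pick up and shake the green case, then the white, then the blue, each back and forth well clear of the counter, to find the one that rattles; set the two silent cases on the narrow raised wooden ledge and present the rattling one: finish still gripping it, upright and still, held out about 15 cm above the round yellow mat, and leave everything else on the counter alone.

Things in the scene. Friction and masses are not known exactly. Their poses are not given: they have to be found in the camera images.
- green_case: sealed green parts case, 116 mm long (own x), 54 wide (own y), 54 high, black seam, steel latch on each short end; origin: centre of its underside, z up. 0.28 to 0.41 kg. Packed tight, or (one of the three, not told by weight) with a loose 28 mm ball of 0.18 kg in a level hollow: it rolls up to 36 mm either way along x when shaken or tipped over 10 degrees, knocks the ends, stays where it is when level
- white_case: sealed white parts case, 116 mm long (own x), 54 wide (own y), 54 high, black seam, steel latch on each short end; origin: centre of its underside, z up. 0.28 to 0.41 kg. Packed tight, or (one of the three, not told by weight) with a loose 28 mm ball of 0.18 kg in a level hollow: it rolls up to 36 mm either way along x when shaken or tipped over 10 degrees, knocks the ends, stays where it is when level
- blue_case: sealed blue parts case, 116 mm long (own x), 54 wide (own y), 54 high, black seam, steel latch on each short end; origin: centre of its underside, z up. 0.28 to 0.41 kg. Packed tight, or (one of the three, not told by weight) with a loose 28 mm ball of 0.18 kg in a level hollow: it rolls up to 36 mm either way along x when shaken or tipped over 10 degrees, knocks the ends, stays where it is when level
- ledge: fixed wooden ledge: a bar 280 mm long (own x), 42 mm wide (own y), its flat top 70 mm above the counter, 16 mm thick, on two legs 110 mm either side of the middle with feet 75 mm wide; origin on the counter under its middle, z up. Both silent cases fit on it one behind the other, lengthwise, about 70 mm either side of the middle; a case overhangs 6 mm each side
- mat: fixed round yellow mat with a white middle, 120 mm across, 4 mm thick, flat on the counter; origin at the centre of its underside. The rattling case is held above it
- speaker: loose dark loudspeaker, 60 mm across, 26 mm high; to be left alone; origin centre of underside
- tape: loose yellow tape roll lying flat, 70 mm across, 18 mm high; to be left alone; origin centre of underside
- driver: loose screwdriver lying on the counter, 160 mm long; to be left alone
- kit_plate: loose plywood plate 90 x 70 x 5 mm; to be left alone; origin centre of underside
- cells: loose black battery holder with two orange cells, 65 x 36 x 22 mm; to be left alone; origin centre of underside
- mug: loose blue mug, 80 mm across, 90 mm high; to be left alone; origin centre of underside
- jar: loose closed jar, 60 mm across, 90 mm high; to be left alone; origin centre of underside
Mind the look-alikes: they are no part of the job. What is shaped like the white_case but orange or red is not meant. Several things look just like the green_case: the one meant starts farthest from the robot's base.

How it is judged:
By the outcome, as a careful person would: the job done as asked, in the order asked, and still so for the second after the job is handed in, while the arm keeps its last pose, push and grip.
It also fails if it takes over 72 s, if anything falls off the work surface, if the arm or the gripper's body presses on something with over 40 N, if the wrist force passes 120 N, or if a joint passes its speed limit or range.

ROBOT

A 7-joint arm with a two-finger parallel gripper is mounted at the origin on the work surface. World frame = base frame: x ahead of the robot, y to its left, z up, the work surface at z = 0. Lengths are in m, angles in rad, forces in N, time in s.
With the tool pointing down it reaches from about 0.35 to 0.9 m from the base axis. Payload 8.1 kg.
Tool frame: the origin (TCP) lies midway between the tips of the shut fingers; the grasp point (between the pads) lies 19 mm behind it; z points along the fingers, y is the line along which they close (so a half turn about z gives the same grasp; the last joint's range is limited). The gripper opens to 85 mm and grips with 20 to 120 N. Pads are 22 mm wide; open, the fingers measure 114 mm over their backs; the gripper's body (76 mm by 85 mm) begins 54 mm behind the grasp point. The pads swing forward as they close: fully open they stand 13 mm farther back than shut.
Start: joints at [-1.398, 0.434, 0.025, 1.573, -0.012, 1.134, -0.075], TCP at [0.17, 0.601, 0.211] pointing down, gripper open.
Joint ranges: [-2.62, 2.62], [-0.44, 2.09], [-1.27, 1.32], [0.08, 2.57], [-1.32, 4.46], [0.12, 2], [-2.74, 2.74]. Speed limits (rad/s): [2.22, 2.22, 3.01, 3.01, 3.14, 3.14, 3.14].

INTERFACE

Orientations are given as a unit quaternion [x, y, z, w].
In Python, from station import robot gives the robot as it stands.
- The arm moves only by the tool drive_tool, never from a script. Its argument "moves" is one flat list of numbers, 5 for each row, row after row: the opening, from -1 (shut) to 1 (fully open), then the shift along the tool's x, y, z in cm, then the turn about the tool's z in rad. A call has 1 to 8 rows; each row shifts and turns the commanded pose from where the row before left it, along the tool's axes as they then stand; what a row does not reach is not made up. A row lasts 1/10 s, in which the tool goes at most 50 mm and 8.59 degrees, less where a joint would pass 70% of its speed; a pose out of reach is approached as far as the arm can. A call is refused whole if a number of a shift passes 5 or a number of a turn 0.15, either way. A call with a gripper value outside its range is refused whole. The fingers move at their own pace and stop on an object; the grip force is fixed at half the most. Time passes only in rows, so rows that do not move let the fingers close. It gives the time, the measured TCP pose, the force, the opening and the grip force at its end, in the units of the state.
- robot.get_state(): the state, without advancing time (a new reading comes with each control period).
- robot.snapshot(name): name is "side" or "top"; returns a dict with "color" (400x640x3 uint8, blue, green, red), "intrinsics" (3x3 intrinsics, pixels), "k1" (the pictures are not rectified: a ray, as slopes to the right and down, at radius r is drawn at 1 + k1 r^2 times it, then the intrinsics apply), "xyz" and "attitude" of the camera in the world. Camera axes: x right, y down, z forward; pixel columns grow to the right and rows downward; lengths in m; the calibration is good to about 2 mm. A picture is of the moment at which its call begins. There is no depth.
- robot.finish_job(): hands the job in; it is judged then, once.
Trained networks look in a picture, given as the dict that the camera call returned (one of the last four; its "shot" number tells which), for a name from the list of things; names that differ only in an ending like _2 or _b are one class to them, and where a whole thing is asked for, a point or a joint stands for the part that bears it (a point fixed in the world has none). Each returns a list of dicts, best first, with "conf" (0 to 1); they miss things now and then, are a little off and sometimes report something else, mostly with a low value. They report only what shows in the picture. A call takes as long as a camera call. They do not tell look-alikes from the thing itself.
- robot.masks_of(picture, label): "mask" (400x640 bool, what is visible of it) and "centre" ([row, column] in pixels, amid what is visible of it).
- robot.spot_point(picture, label): "centre" ([row, column] in pixels: a listed point, or the origin of a listed thing).
The state is a dict: "time_s": time; "joints": joint angles; "joint_velocities": joint speeds; "effort": joint torques, N m; "ee_pos": TCP position; "tool_rot": TCP orientation; "wrist_force": force on the tool from outside, world axes, zero at the start; "moment": the same for the moment, N m; "gripper_width": finger opening in m; "grip_force": force on a finger pad.
Only numpy, scipy, OpenCV 4.12 (cv2) and the standard library are available. Lean on these libraries where they do the work, as an engineer would, in place of code of your own. Each camera call takes 0.05 s, during which the arm holds its last target. There are 200 camera calls.

## Working session

There is one attempt and no reset: what is moved stays moved. The work goes in short steps, Python scripts to look and compute and a tool call to move; the robot and the scene stay as the last step left them, time stands still between calls to the robot, and variables do not carry over. Pictures are saved under pics/ and viewed, at most 10 in all, crops included, and the job is handed in when it is done.

Besides the shell and the picture viewer there is one more tool, called as name(argument=value, ...), one argument or row to a line, values as JSON. drive_tool: Moves the arm, as the interface text tells. Its arguments: {"type":"object","properties":{"moves":{"type":"array"}},"required":["moves"]}

```bash
mkdir -p pics; ls; cat > h.py <<'E'
from station import robot
import numpy as np, cv2
from scipy.spatial.transform import Rotation as R
def rot(a):
    a=np.array(a,float); return a if a.shape==(3,3) else R.from_quat(a).as_matrix()
def ray(p,rc):
    K=np.array(p["intrinsics"]);d=np.array([(rc[1]-K[0,2])/K[0,0],(rc[0]-K[1,2])/K[1,1]]);u=d.copy()
    for _ in range(30): u=d/(1+p["k1"]*(u@u))
    return rot(p["attitude"])@np.array([u[0],u[1],1])
def onz(p,rc,z):
    v=ray(p,rc);c=np.array(p["xyz"]);return c+v*(z-c[2])/v[2]
def proj(p,X):
    q=rot(p["attitude"]).T@(np.array(X)-p["xyz"]);u=q[:2]/q[2];u=u*(1+p["k1"]*(u@u));K=np.array(p["intrinsics"])
    return np.array([K[1,1]*u[1]+K[1,2],K[0,0]*u[0]+K[0,2]])
E
cat > a.py <<'E'
from h import *
t=robot.snapshot("top");s=robot.snapshot("side")
cv2.imwrite("pics/top.png",t["color"]);cv2.imwrite("pics/side.png",s["color"])
print(t["xyz"],t["attitude"],s["xyz"])
for n in ["green_case","white_case","blue_case","ledge","mat","speaker","tape","driver","kit_plate","cells","mug","jar"]:
    for nm,p in (("top",t),("side",s)):
        for d in robot.spot_point(p,n):
            if d["conf"]>.3: print(n,nm,"%.2f"%d["conf"],np.round(d["centre"]),np.round(onz(p,d["centre"],0),3))
print(robot.get_state())
E
python3 a.py
```

```text
pics
[0.29961639 0.00912722 1.0699222 ] [-0.67186827  0.73286995 -0.07848617  0.07303826] [0.28818274 0.70563554 0.89012354]
green_case top 0.89 [281. 275.] [0.327 0.125 0.   ]
green_case top 0.89 [318. 222.] [0.244 0.266 0.   ]
green_case top 0.83 [237. 332.] [ 0.428 -0.031  0.   ]
green_case top 0.44 [197. 154.] [0.58  0.441 0.   ]
green_case side 0.94 [313. 390.] [0.235 0.275 0.   ]
green_case side 0.77 [248. 364.] [0.335 0.113 0.   ]
green_case side 0.67 [201. 343.] [ 0.434 -0.035  0.   ]
white_case top 0.91 [259. 483.] [ 0.334 -0.425  0.   ]
white_case top 0.81 [220. 431.] [ 0.452 -0.301  0.   ]
white_case top 0.74 [293. 414.] [ 0.266 -0.231  0.   ]
white_case side 0.77 [127. 396.] [ 0.343 -0.426  0.   ]
white_case side 0.65 [145. 359.] [ 0.446 -0.293  0.   ]
white_case side 0.61 [168. 406.] [ 0.273 -0.229  0.   ]
blue_case top 0.86 [170. 369.] [ 0.604 -0.151  0.   ]
blue_case side 0.91 [165. 303.] [ 0.597 -0.143  0.   ]
ledge top 0.93 [197. 235.] [0.558 0.218 0.   ]
ledge side 0.78 [264. 278.] [0.541 0.228 0.   ]
mat top 0.82 [176. 315.] [ 0.598 -0.001  0.   ]
mat side 0.69 [19
[... 878 characters left out ...]
450133,  0.02498362,  1.573184  , -0.01161337,
        1.13400888, -0.07509949]), 'joint_velocities': array([ 8.14576608e-04, -1.79315586e-03,  1.76406914e-03,  6.63798412e-05,
       -5.94022044e-04, -9.88540476e-04,  1.36289569e-03]), 'effort': array([ 2.67201622e-04, -6.70273018e+01,  1.02408841e+00, -3.16566539e+01,
        1.54408067e-02,  2.18944959e-03, -5.74743240e-05]), 'ee_pos': array([0.17020761, 0.6013962 , 0.21132802]), 'tool_rot': array([ 1.37494723e-01,  9.90502499e-01,  2.18904395e-05, -2.16314072e-06]), 'wrist_force': array([-0.09698579, -0.62460648, -0.29309059]), 'moment': array([0.02330367, 0.06146602, 0.01046175]), 'grip_force': 0.0, 'gripper_width': 0.08571522762033618}
```

View pics/top.png

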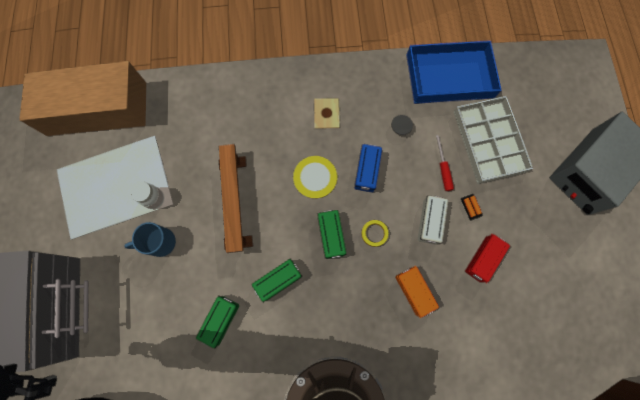

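View pics/side.png

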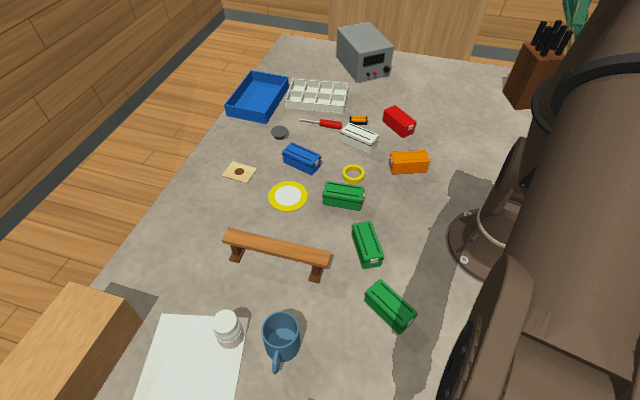

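Green candidates in the top picture, as (column, row): A (332,235), B (275,281) and C (222,318). They lie 0.43, 0.35 and 0.36 m from the base (bottom, about (335,390)), so A is the one meant. White is at (435,220); the orange and red cases are decoys. Blue is at (369,170), the ledge at (231,198) and the mat at (315,177).

```bash
cat > fit.py <<'E'
from h import *
from scipy.optimize import minimize
def box(x,y,yaw,L,W,z0,z1):
    c,s=np.cos(yaw),np.sin(yaw)
    return [(x+c*a*L/2-s*b*W/2,y+s*a*L/2+c*b*W/2,z) for a in(-1,1) for b in(-1,1) for z in(z0,z1)]
def sil(p,B):
    pts=np.array([proj(p,X)[::-1] for X in B],np.float32)
    m=np.zeros((400*4,640*4),np.uint8);cv2.fillConvexPoly(m,cv2.convexHull((pts*4+1.5).astype(np.int32)),1)
    return cv2.resize(m.astype(np.float32),(640,400),interpolation=cv2.INTER_AREA)
def fit(views,g,L=.116,W=.054,z0=0,z1=.054):
    def cost(v):
        c=0
        for p,m in views:
            S=sil(p,box(*v,L,W,z0,z1));c+=1-np.minimum(S,m).sum()/np.maximum(S,m).sum()
        return c/len(views)
    best=None
    for y0 in ([g[2]] if len(g)>2 else np.arange(0,np.pi,np.pi/6)):
        i=np.array([g[0],g[1],y0]);r=minimize(cost,i,method="Nelder-Mead",options=dict(initial_simplex=[i,i+[.012,0,0],i+[0,.012,0],i+[0,0,.2]],xatol=2e-4,fatol=1e-4,maxiter=70))
        if best is None or r.fun<best.fun: best=r
    return best.x,best.fun
def find(p,n,g,z=.03):
    ms=[d for d in robot.masks_of(p,n) if d["conf"]>.3]
    if not ms: return None
    d=min(ms,key=lambda d:np.linalg.norm(onz(p,d["centre"],z)[:2]-g[:2]))
    return (p,d["mask"].astype(np.float32)) if np.linalg.norm(onz(p,d["centre"],z)[:2]-g[:2])<.06 else None
def loc(n,g,pics,**k):
    v=[f for f in (find(p,n,g,k.get("z1",.03)) for p in pics) if f]
    return fit(v,g,**k)+(len(v),)
E
cat > b.py <<'E'
from fit import *
t=robot.snapshot("top");s=robot.snapshot("side")
cv2.imwrite("pics/crop.png",cv2.resize(t["color"][190:350,190:380],None,fx=4,fy=3.7))
for n,g,k in [("green_case",(.428,-.031),{}),("white_case",(.447,-.296),{}),("blue_case",(.6,-.147),{}),("ledge",(.55,.223),dict(L=.28,W=.042,z0=.054,z1=.07))]:
    x,f,c=loc(n,np.array(g),[t,s],**k);print(n,np.round(x,4),round(f,3),c)
    for p in(t,s):
        if n!="ledge":print("  ",np.round(loc(n,np.array(x),[p],**k)[0],4))
for p in(t,s):
    for d in robot.masks_of(p,"mat")[:1]:
        print("mat",d["conf"],onz(p,np.argwhere(d["mask"]).mean(0),.004))
print(robot.get_state()["time_s"])
E
python3 b.py
```

```text
green_case [ 0.4339 -0.0293  0.0878] 0.074 2
   [ 0.4331 -0.029   0.0781]
   [ 0.4345 -0.0313  0.1381]
white_case [ 0.4474 -0.2956 -0.321 ] 0.103 2
   [ 0.4469 -0.296  -0.328 ]
   [ 0.4515 -0.2991 -0.2397]
blue_case [ 0.6022 -0.1421 -0.2854] 0.087 2
   [ 0.6005 -0.1419 -0.2754]
   [ 0.6057 -0.1447 -0.2874]
ledge [0.5471 0.2181 3.172 ] 0.17 2
mat 0.74 [5.96460778e-01 3.60849144e-04 4.00000000e-03]
mat 0.6 [6.00296573e-01 1.65002169e-04 4.00000000e-03]
2.2
```

View pics/crop.png

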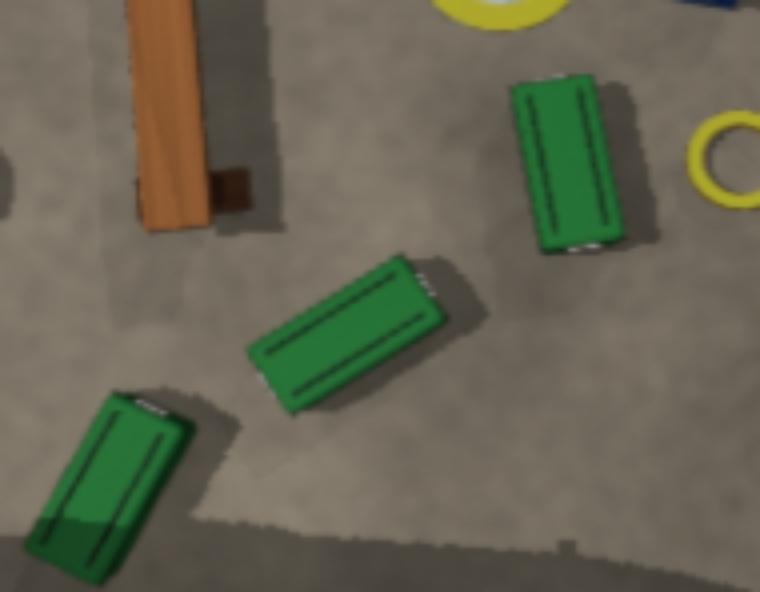

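```bash
cat > plan.py <<'E'
from h import *
def ang(q): return np.arctan2(*rot(q)[[1,0],0])
def plan(stages,step=4.8,start=None):
    """stages: (x,y,z,toolx_angle,grip[,step]); prints rows in calls of 8"""
    s=robot.get_state(); P,A=(np.array(s["ee_pos"]),ang(s["tool_rot"])) if start is None else start
    rows=[]
    for st in stages:
        tgt=np.array(st[:3]);g=st[4];v=st[5] if len(st)>5 else step
        da=lambda:(st[3]-A+np.pi)%(2*np.pi)-np.pi
        n=int(max(1,np.ceil(np.linalg.norm(tgt-P)*100/v-.02),np.ceil(abs(da())/.14)))
        for i in range(n):
            k=n-i;d=(tgt-P)/k;t=round(-da()/k,2)
            x=np.array([np.cos(A),np.sin(A)]);y=np.array([np.sin(A),-np.cos(A)])
            r=np.round([d[:2]@x*100,d[:2]@y*100,-d[2]*100],1)
            P=P+np.array([*(r[0]*x+r[1]*y),-r[2]])/100;A-=t
            rows.append([g,*r.tolist(),t])
        print("stage end",np.round(P,3),round(A,3),len(rows))
    for i in range(0,len(rows),8): print(sum(([float('%g'%v) for v in r] for r in rows[i:i+8]),[]))
def st():
    s=robot.get_state();print(round(s["time_s"],2),np.round(s["ee_pos"],4),round(float(ang(s["tool_rot"])%(2*np.pi)),3),np.round(s["joints"],2),"w",round(s["gripper_width"],4))
E
python3 - <<'E'
from plan import *
from fit import *
plan([(.4335,-.0295,.11,3.22,1),(.4335,-.0295,.010,3.22,1,3)])
t=robot.snapshot("top")
h=cv2.cvtColor(t["color"],cv2.COLOR_BGR2HSV)[130:265,205:260]
print(h[70,20:36].tolist())
m=np.zeros((400,640),np.uint8);m[130:265,205:260]=((h[...,0]<14)&(h[...,1]>110)&(h[...,2]>105))
m=cv2.morphologyEx(m,cv2.MORPH_CLOSE,np.ones((3,3)));print(m.sum())
print(fit([(t,m.astype(np.float32))],(.547,.218,.03),L=.28,W=.042,z0=.054,z1=.07))
E
```

```text
stage end [ 0.434 -0.03   0.11 ] 3.216 15
stage end [ 0.434 -0.03   0.01 ] 3.216 19
[1.0, -2.8, -3.6, 0.7, -0.02, 1.0, -2.8, -3.6, 0.7, -0.02, 1.0, -2.7, -3.7, 0.7, -0.02, 1.0, -2.6, -3.7, 0.7, -0.02, 1.0, -2.5, -3.8, 0.7, -0.02, 1.0, -2.5, -3.8, 0.7, -0.03, 1.0, -2.3, -3.9, 0.7, -0.02, 1.0, -2.3, -4.0, 0.7, -0.03]
[1.0, -2.2, -4.0, 0.6, -0.02, 1.0, -2.1, -4.1, 0.7, -0.03, 1.0, -1.9, -4.1, 0.6, -0.02, 1.0, -1.9, -4.2, 0.7, -0.03, 1.0, -1.7, -4.2, 0.6, -0.02, 1.0, -1.7, -4.2, 0.7, -0.03, 1.0, -1.5, -4.3, 0.6, -0.02, 1.0, 0.0, 0.0, 2.5, -0.0]
[1.0, 0.0, 0.0, 2.5, -0.0, 1.0, 0.0, 0.0, 2.5, -0.0, 1.0, 0.0, 0.0, 2.5, -0.0]
[[13, 165, 139], [13, 165, 142], [13, 168, 140], [13, 167, 142], [13, 167, 145], [13, 168, 143], [13, 168, 143], [13, 168, 143], [13, 165, 148], [13, 165, 150], [13, 168, 146], [13, 166, 141], [13, 169, 134], [13, 164, 106], [13, 105, 68], [17, 50, 71]]
1690
(array([0.54801205, 0.22058715, 0.04203489]), np.float64(0.12136095762252808))
```

drive_tool(
  moves=[1, -2.8, -3.6, 0.7, -0.02, 1, -2.8, -3.6, 0.7, -0.02, 1, -2.7, -3.7, 0.7, -0.02, 1, -2.6, -3.7, 0.7, -0.02, 1, -2.5, -3.8, 0.7, -0.02, 1, -2.5, -3.8, 0.7, -0.03, 1, -2.3, -3.9, 0.7, -0.02, 1, -2.3, -4.0, 0.7, -0.03],
)

```text
time_s: 3.05
ee_pos: [0.3109, 0.2633, 0.1554]
tool_rot: [0.047, 0.999, 0.0, 0.0]
wrist_force: [2.1, 0.0, -0.6]
gripper_width: 0.0857
grip_force: 0.0
```

drive_tool(
  moves=[1, -2.2, -4.0, 0.6, -0.02, 1, -2.1, -4.1, 0.7, -0.03, 1, -1.9, -4.1, 0.6, -0.02, 1, -1.9, -4.2, 0.7, -0.03, 1, -1.7, -4.2, 0.6, -0.02, 1, -1.7, -4.2, 0.7, -0.03, 1, -1.5, -4.3, 0.6, -0.02, 1, 0, 0, 0, 0],
)

```text
time_s: 3.85
ee_pos: [0.4355, -0.0356, 0.1102]
tool_rot: [-0.033, 0.999, -0.001, 0.001]
wrist_force: [-0.9, 1.6, -0.7]
gripper_width: 0.0855
grip_force: 0.0
```

drive_tool(
  moves=[1, 0, 0, 1, 0, 1, 0, 0, 1, 0],
)

```text
time_s: 4.05
ee_pos: [0.4336, -0.0285, 0.0897]
tool_rot: [-0.038, 0.999, 0.0, 0.0]
wrist_force: [-0.0, 1.6, 0.6]
gripper_width: 0.0856
grip_force: 0.0
```

```bash
python3 -c "
from plan import *
st();plan([(.4335,-.0295,.010,3.22,1,2)])"
```

```text
4.05 [ 0.4336 -0.0285  0.0897] 3.217 [-0.31  0.29  0.31  2.18 -0.14  0.68  1.75] w 0.0856
stage end [ 0.434 -0.03   0.01 ] -3.067 4
[1.0, 0.0, -0.0, 2.0, -0.0, 1.0, 0.0, -0.0, 2.0, -0.0, 1.0, 0.0, -0.0, 2.0, -0.0, 1.0, 0.0, -0.1, 2.0, -0.0]
```

drive_tool(
  moves=[1, 0, 0, 2, 0, 1, 0, 0, 2, 0, 1, 0, 0, 2, 0, 1, 0, -0.1, 2, 0, 1, 0, 0, 0, 0, -1, 0, 0, 0, 0, -1, 0, 0, 0, 0, -1, 0, 0, 0, 0],
)

```text
time_s: 4.85
ee_pos: [0.4344, -0.0299, 0.0114]
tool_rot: [-0.038, 0.999, 0.0, 0.001]
wrist_force: [-1.5, 2.3, 3.8]
gripper_width: 0.0533
grip_force: 62.6
```

drive_tool(
  moves=[-1, 0, 0, 0, 0, -1, 0, 0, 0, 0],
)

```text
time_s: 5.05
ee_pos: [0.4344, -0.0299, 0.0114]
tool_rot: [-0.038, 0.999, 0.0, 0.001]
wrist_force: [-1.7, 1.2, 5.7]
gripper_width: 0.0527
grip_force: 62.9
```

drive_tool(
  moves=[-1, 0, 0, -2, 0, -1, 0, 0, -4, 0, -1, 0, 0, -4, 0, -1, 0, 0, -4, 0, -1, 0, 0, -4, 0, -1, 0, 0, -2, 0, -1, 0, 0, 0, 0, -1, 0, 0, 0, 0],
)

```text
time_s: 5.85
ee_pos: [0.4334, -0.0303, 0.2101]
tool_rot: [-0.037, 0.999, 0.0, 0.0]
wrist_force: [-0.7, 0.1, -3.6]
gripper_width: 0.053
grip_force: 65.2
```

```bash
cat > m.py <<'E'
from plan import *
def mom():
    a=[]
    for _ in range(4):
        robot.snapshot("top"); s=robot.get_state(); a.append(np.r_[s["wrist_force"],s["moment"]])
    A=ang(s["tool_rot"]);m=np.array(a)
    print("F",m[:,:3].mean(0).round(2),"Mworld",m[:,3:].mean(0).round(4),"sd",m[:,3:].std(0).round(4),"M about tool y %.4f"%(m[:,3:].mean(0)@[np.sin(A),-np.cos(A),0]))
    st()
mom()
E
python3 m.py
```

```text
F [ 0.18 -0.13 -4.3 ] Mworld [-0.0008 -0.0072  0.0024] sd [0.0198 0.0157 0.0197] M about tool y -0.0071
6.05 [ 0.4329 -0.0306  0.209 ] 3.216 [-0.38  0.12  0.37  2.03 -0.05  1.    1.66] w 0.0527
```

drive_tool(
  moves=[-1, -5, 0, 0, 0, -1, 5, 0, 0, 0, -1, 5, 0, 0, 0, -1, -5, 0, 0, 0, -1, -5, 0, 0, 0, -1, 5, 0, 0, 0, -1, 5, 0, 0, 0, -1, 0, 0, 0, 0],
)

```text
time_s: 6.85
ee_pos: [0.3757, -0.0354, 0.2068]
tool_rot: [-0.036, 0.999, -0.0, -0.006]
wrist_force: [1.2, 0.0, -3.4]
gripper_width: 0.0529
grip_force: 65.0
```

```bash
python3 m.py
```

```text
F [ 0.93 -0.01 -3.47] Mworld [ 0.0253 -0.082   0.0109] sd [0.03   0.0554 0.018 ] M about tool y -0.0836
7.05 [ 0.3846 -0.0342  0.2103] 3.216 [-0.42  0.02  0.38  2.13 -0.01  0.99  1.61] w 0.0528
```

drive_tool(
  moves=[-1, -5, 0, 0, 0, -1, -5, 0, 0, 0, -1, 5, 0, 0, 0, -1, 5, 0, 0, 0, -1, -5, 0, 0, 0, -1, -5, 0, 0, 0, -1, 0, 0, 0, 0, -1, 0, 0, 0, 0],
)

```text
time_s: 7.85
ee_pos: [0.4853, -0.0267, 0.2098]
tool_rot: [-0.037, 0.999, -0.001, -0.0]
wrist_force: [-0.5, -0.3, -4.3]
gripper_width: 0.0527
grip_force: 65.2
```

```bash
python3 m.py
```

```text
F [ 0.05 -0.16 -3.19] Mworld [ 0.003  -0.0068  0.0067] sd [0.0245 0.0328 0.0137] M about tool y -0.0070
8.05 [ 0.4834 -0.027   0.2103] 3.216 [-0.41  0.21  0.42  1.93 -0.1   1.02  1.7 ] w 0.0523
```

```bash
sed -i 's/range(4)/range(10)/' m.py; python3 m.py
```

```text
F [ 0.1   0.32 -3.75] Mworld [ 0.0089  0.0024 -0.0048] sd [0.0437 0.0211 0.0201] M about tool y 0.0017
8.55 [ 0.4837 -0.0268  0.2104] 3.216 [-0.41  0.21  0.42  1.93 -0.1   1.02  1.7 ] w 0.0527
```

drive_tool(
  moves=[-1, 5, 0, 0, 0, -1, 5, 0, 0, 0, -1, 0, 0, 0, 0, -1, 0, 0, 0, 0, -1, 0, 0, 0, 0, -1, 0, 0, 0, 0],
)

```text
time_s: 9.15
ee_pos: [0.3851, -0.0342, 0.2106]
tool_rot: [-0.037, 0.999, -0.0, 0.0]
wrist_force: [-0.1, 1.3, -3.4]
gripper_width: 0.053
grip_force: 65.1
```

```bash
python3 m.py
```

```text
F [-0.05  0.01 -3.65] Mworld [ 0.0036  0.0196 -0.0031] sd [0.0299 0.0347 0.0277] M about tool y 0.0193
9.65 [ 0.384  -0.0343  0.2103] 3.216 [-0.45  0.02  0.41  2.13 -0.01  0.99  1.61] w 0.053
```

```bash
python3 - <<'E'
from fit import *
t=robot.snapshot("top");s=robot.snapshot("side")
im=[]
for p,(r0,r1,c0,c1) in ((t,(130,270,200,265)),(s,(220,300,210,340))):
    f=4;c=cv2.resize(p["color"][r0:r1,c0:c1],None,fx=f,fy=f,interpolation=cv2.INTER_CUBIC)
    for (v,col) in (((.548,.2206,.042),(0,255,0)),):
        B=box(*v,.28,.042,.07,.07);q=np.array([proj(p,B[i])[::-1] for i in(0,2,6,4)])
        cv2.polylines(c,[np.int32((q-[c0,r0]+.5)*f)],True,col,1)
    im.append(c)
H=max(i.shape[0] for i in im);im=[cv2.copyMakeBorder(i,0,H-i.shape[0],0,0,cv2.BORDER_CONSTANT) for i in im]
cv2.imwrite("pics/led.png",cv2.hconcat(im)[:600])
E
```

```text
(no output)
```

View pics/led.png

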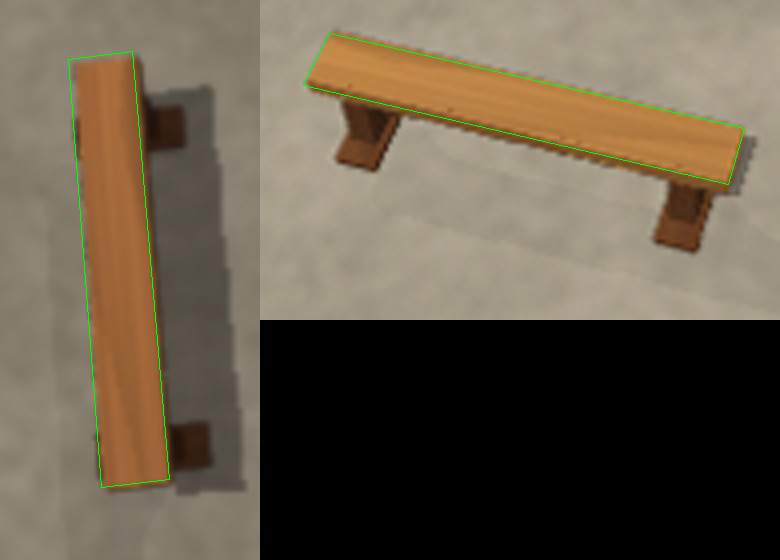

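The outline matches the ledge top at its near end and sits about 3 mm left at the far end (crop (70,58) against wood at (77,58)). I'll use the ledge at (0.547, 0.219) with yaw 0.032. Green is silent, so it goes on the far slot.

```bash
python3 -c "
from plan import *
st();plan([(.617,.221,.20,3.174,-1)])"
```

```text
9.75 [ 0.384  -0.0342  0.2103] 3.216 [-0.45  0.02  0.41  2.13 -0.01  0.99  1.61] w 0.0528
stage end [0.617 0.221 0.2  ] -3.107 8
[-1.0, -3.1, 3.0, 0.1, 0.01, -1.0, -3.1, 3.0, 0.1, 0.0, -1.0, -3.1, 3.0, 0.1, 0.01, -1.0, -3.1, 3.0, 0.1, 0.0, -1.0, -3.1, 3.0, 0.2, 0.01, -1.0, -3.1, 3.1, 0.1, 0.0, -1.0, -3.0, 3.0, 0.2, 0.01, -1.0, -3.0, 3.1, 0.1, 0.0]
```

drive_tool(
  moves=[-1, -3.1, 3.0, 0.1, 0.01, -1, -3.1, 3.0, 0.1, 0, -1, -3.1, 3.0, 0.1, 0.01, -1, -3.1, 3.0, 0.1, 0, -1, -3.1, 3.0, 0.2, 0.01, -1, -3.1, 3.1, 0.1, 0, -1, -3.0, 3.0, 0.2, 0.01, -1, -3.0, 3.1, 0.1, 0],
)

```text
time_s: 10.55
ee_pos: [0.6174, 0.2222, 0.1997]
tool_rot: [-0.017, 1.0, -0.0, -0.0]
wrist_force: [1.4, -0.7, -3.4]
gripper_width: 0.0529
grip_force: 65.2
```

drive_tool(
  moves=[-1, 0, 0, 2, 0, -1, 0, 0, 2, 0, -1, 0, 0, 0, 0, -1, 0, 0, 0, 0],
)

```text
time_s: 10.95
ee_pos: [0.6163, 0.2205, 0.1602]
tool_rot: [-0.017, 1.0, -0.0, -0.0]
wrist_force: [-0.4, -0.3, -3.3]
gripper_width: 0.0529
grip_force: 65.1
```

```bash
python3 -c "
from plan import *
st();plan([(.617,.221,.09,3.174,-1,2.5),(.617,.221,.0825,3.174,-1,.5)])"
```

```text
10.95 [0.6163 0.2205 0.1602] 3.176 [-0.63  0.53  0.31  1.57 -0.18  1.06  1.33] w 0.0529
stage end [0.617 0.221 0.09 ] -3.108 3
stage end [0.617 0.221 0.082] -3.108 5
[-1.0, -0.0, 0.0, 2.3, 0.0, -1.0, -0.0, 0.0, 2.4, 0.0, -1.0, -0.1, 0.0, 2.3, 0.0, -1.0, 0.0, 0.0, 0.4, 0.0, -1.0, 0.0, 0.0, 0.4, 0.0]
```

drive_tool(
  moves=[-1, 0, 0, 2.3, 0, -1, 0, 0, 2.4, 0, -1, -0.1, 0, 2.3, 0, -1, 0, 0, 0.4, 0, -1, 0, 0, 0.3, 0, -1, 0, 0, 0, 0],
)

```text
time_s: 11.55
ee_pos: [0.6184, 0.221, 0.0847]
tool_rot: [-0.017, 1.0, 0.0, 0.001]
wrist_force: [0.8, 0.0, -3.8]
gripper_width: 0.0526
grip_force: 65.0
```

drive_tool(
  moves=[-1, 0, 0, 0.2, 0, -1, 0, 0, 0, 0],
)

```text
time_s: 11.75
ee_pos: [0.618, 0.221, 0.0822]
tool_rot: [-0.017, 1.0, 0.0, 0.001]
wrist_force: [-0.2, -0.0, -3.8]
gripper_width: 0.0532
grip_force: 65.0
```

drive_tool(
  moves=[-1, 0, 0, 0.2, 0, -1, 0, 0, 0, 0],
)

```text
time_s: 11.95
ee_pos: [0.6181, 0.221, 0.0815]
tool_rot: [-0.017, 1.0, 0.001, 0.001]
wrist_force: [-5.1, -0.6, 11.8]
gripper_width: 0.0529
grip_force: 67.0
```

drive_tool(
  moves=[-1, 0, 0, 0.1, 0, -1, 0, 0, 0, 0],
)

```text
time_s: 12.15
ee_pos: [0.6181, 0.221, 0.0815]
tool_rot: [-0.017, 1.0, 0.001, 0.001]
wrist_force: [-8.3, -1.3, 19.9]
gripper_width: 0.0526
grip_force: 68.1
```

drive_tool(
  moves=[-1, 0, 0, -0.2, 0, 0.1, 0, 0, 0, 0, 0.6, 0, 0, 0, 0, 0.9, 0, 0, 0, 0, 0.9, 0, 0, 0, 0, 0.9, 0, 0, -2, 0, 0.9, 0, 0, -4, 0, 0.9, 0, 0, -4, 0],
)

```text
time_s: 12.95
ee_pos: [0.617, 0.2205, 0.1807]
tool_rot: [-0.017, 1.0, -0.0, -0.001]
wrist_force: [1.0, 0.6, 0.2]
gripper_width: 0.0813
grip_force: 0.0
```

```bash
python3 -c "
from plan import *
st();plan([(.447,-.296,.17,np.pi-.325,.8),])"
```

```text
12.95 [0.617  0.2205 0.1807] 3.176 [-0.63  0.52  0.31  1.55 -0.17  1.11  1.33] w 0.0813
stage end [ 0.447 -0.295  0.17 ] -3.468 12
[0.8, 1.6, -4.3, 0.1, 0.03, 0.8, 1.4, -4.3, 0.1, 0.03, 0.8, 1.3, -4.3, 0.1, 0.03, 0.8, 1.2, -4.4, 0.1, 0.03, 0.8, 1.0, -4.4, 0.1, 0.03, 0.8, 0.9, -4.4, 0.1, 0.03, 0.8, 0.8, -4.5, 0.1, 0.03, 0.8, 0.6, -4.5, 0.1, 0.03]
[0.8, 0.5, -4.5, 0.1, 0.03, 0.8, 0.4, -4.5, 0.1, 0.03, 0.8, 0.2, -4.5, 0.0, 0.03, 0.8, 0.2, -4.5, 0.1, 0.03]
```

drive_tool(
  moves=[0.8, 1.6, -4.3, 0.1, 0.03, 0.8, 1.4, -4.3, 0.1, 0.03, 0.8, 1.3, -4.3, 0.1, 0.03, 0.8, 1.2, -4.4, 0.1, 0.03, 0.8, 1.0, -4.4, 0.1, 0.03, 0.8, 0.9, -4.4, 0.1, 0.03, 0.8, 0.8, -4.5, 0.1, 0.03, 0.8, 0.6, -4.5, 0.1, 0.03],
)

```text
time_s: 13.75
ee_pos: [0.5039, -0.1256, 0.1724]
tool_rot: [0.103, 0.995, 0.0, 0.0]
wrist_force: [1.2, -1.3, 0.7]
gripper_width: 0.0768
grip_force: 0.0
```

drive_tool(
  moves=[0.8, 0.5, -4.5, 0.1, 0.03, 0.8, 0.4, -4.5, 0.1, 0.03, 0.8, 0.2, -4.5, 0, 0.03, 0.8, 0.2, -4.5, 0.1, 0.03, 0.8, 0, 0, 1, 0, 0.8, 0, 0, 1, 0, 0.8, 0, 0, 0, 0],
)

```text
time_s: 14.45
ee_pos: [0.4471, -0.2934, 0.1477]
tool_rot: [0.161, 0.987, 0.001, -0.001]
wrist_force: [-0.6, 0.9, -0.1]
gripper_width: 0.0769
grip_force: 0.0
```

```bash
python3 - <<'E'
from fit import *
from plan import plan,st
t=robot.snapshot("top");s=robot.snapshot("side")
cv2.imwrite("pics/t2.png",cv2.hconcat([cv2.resize(t["color"][120:270,200:300],None,fx=4,fy=4),cv2.resize(s["color"][180:330,210:310],None,fx=4,fy=4)]))
for p in (t,s):
    v=find(p,"green_case",np.array([.62,.22]),.1)
    if v: print("green",fit([v],(.617,.221,.032),z0=.07,z1=.124))
st();plan([(.447,-.296,.010,np.pi-.325,.8,2.5)])
E
```

```text
green (array([0.61615701, 0.21749697, 0.07473262]), np.float64(0.10968613624572754))
green (array([0.62070399, 0.21849913, 0.0345897 ]), np.float64(0.10259652137756348))
14.65 [ 0.4482 -0.2942  0.1495] 2.818 [ 0.09  0.38  0.52  1.9  -0.23  0.92  1.97] w 0.0767
stage end [ 0.447 -0.296  0.01 ] 2.818 6
[0.8, 0.0, -0.0, 2.3, 0.0, 0.8, 0.0, -0.0, 2.3, 0.0, 0.8, 0.0, -0.1, 2.3, 0.0, 0.8, 0.0, -0.0, 2.3, 0.0, 0.8, 0.0, -0.1, 2.4, 0.0, 0.8, 0.1, -0.0, 2.3, 0.0]
```

View pics/t2.png

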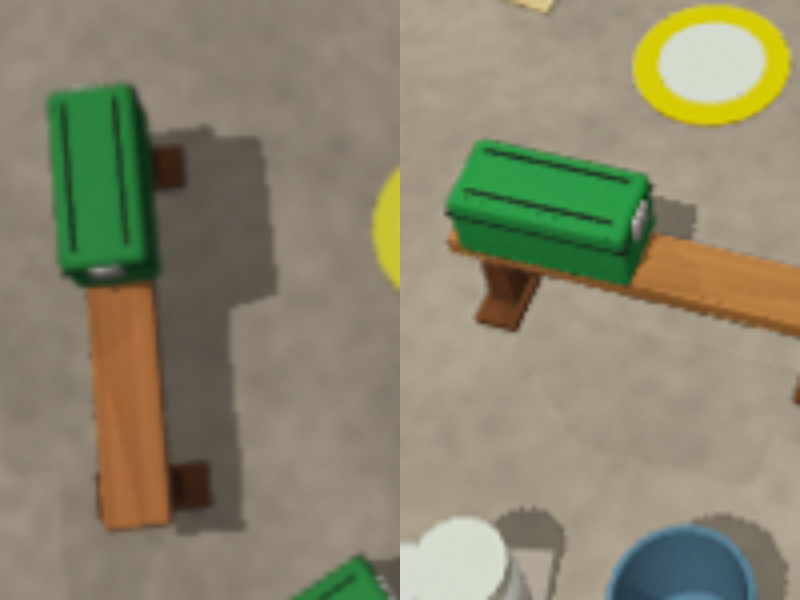

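Green (left panel, at (95,185)) sits squarely on the far half of the ledge and is stable in both views. Next is white.

drive_tool(
  moves=[0.8, 0, 0, 2.3, 0, 0.8, 0, 0, 2.3, 0, 0.8, 0, -0.1, 2.3, 0, 0.8, 0, 0, 2.3, 0, 0.8, 0, -0.1, 2.4, 0, 0.8, 0.1, 0, 2.3, 0, 0.8, 0, 0, 0, 0, -1, 0, 0, 0, 0],
)

```text
time_s: 15.45
ee_pos: [0.4462, -0.2965, 0.0108]
tool_rot: [0.162, 0.987, 0.0, -0.0]
wrist_force: [-0.4, -0.6, 0.6]
gripper_width: 0.0639
grip_force: 0.0
```

drive_tool(
  moves=[-1, 0, 0, 0, 0, -1, 0, 0, 0, 0, -1, 0, 0, 0, 0, -1, 0, 0, 0, 0],
)

```text
time_s: 15.85
ee_pos: [0.4469, -0.2968, 0.012]
tool_rot: [0.162, 0.987, -0.0, 0.001]
wrist_force: [-0.4, 2.9, 5.4]
gripper_width: 0.0527
grip_force: 63.7
```

drive_tool(
  moves=[-1, 0, 0, -2, 0, -1, 0, 0, -4, 0, -1, 0, 0, -4, 0, -1, 0, 0, -4, 0, -1, 0, 0, -4, 0, -1, 0, 0, -2, 0, -1, 0, 0, 0, 0, -1, 0, 0, 0, 0],
)

```text
time_s: 16.65
ee_pos: [0.4457, -0.2964, 0.2103]
tool_rot: [0.162, 0.987, 0.0, 0.0]
wrist_force: [0.1, -0.7, -3.0]
gripper_width: 0.0527
grip_force: 64.1
```

```bash
python3 m.py
```

```text
F [-0.07  0.4  -3.22] Mworld [-0.0058 -0.0038  0.003 ] sd [0.0326 0.0379 0.0207] M about tool y -0.0055
17.15 [ 0.4457 -0.2968  0.21  ] 2.816 [ 0.06  0.31  0.56  1.83 -0.19  1.06  1.93] w 0.0528
```

drive_tool(
  moves=[-1, -5, 0, 0, 0, -1, 5, 0, 0, 0, -1, 5, 0, 0, 0, -1, -5, 0, 0, 0, -1, -5, 0, 0, 0, -1, 5, 0, 0, 0, -1, 5, 0, 0, 0, -1, 0, 0, 0, 0],
)

```text
time_s: 17.95
ee_pos: [0.3903, -0.2787, 0.2074]
tool_rot: [0.164, 0.986, 0.002, -0.005]
wrist_force: [0.0, -0.3, -1.4]
gripper_width: 0.053
grip_force: 64.4
```

drive_tool(
  moves=[-1, 0, 0, 0, 0, -1, 0, 0, 0, 0, -1, 0, 0, 0, 0],
)

```text
time_s: 18.25
ee_pos: [0.3996, -0.2811, 0.2108]
tool_rot: [0.162, 0.987, -0.0, 0.001]
wrist_force: [-0.5, -0.8, -4.0]
gripper_width: 0.0528
grip_force: 64.4
```

```bash
python3 m.py
```

```text
F [ 0.17  0.19 -3.05] Mworld [-0.0102 -0.0137  0.0022] sd [0.0306 0.0275 0.0405] M about tool y -0.0162
18.75 [ 0.3984 -0.2808  0.2103] 2.816 [ 0.02  0.22  0.59  1.94 -0.14  1.03  1.92] w 0.0528
```

drive_tool(
  moves=[-1, -5, 0, 0, 0, -1, -5, 0, 0, 0, -1, 5, 0, 0, 0, -1, 5, 0, 0, 0, -1, -5, 0, 0, 0, -1, -5, 0, 0, 0, -1, 0, 0, 0, 0, -1, 0, 0, 0, 0],
)

```text
time_s: 19.55
ee_pos: [0.4939, -0.3128, 0.2096]
tool_rot: [0.162, 0.987, -0.0, -0.001]
wrist_force: [0.2, 0.0, -3.4]
gripper_width: 0.0528
grip_force: 64.5
```

drive_tool(
  moves=[-1, 0, 0, 0, 0, -1, 0, 0, 0, 0],
)

```text
time_s: 19.75
ee_pos: [0.4925, -0.3129, 0.2105]
tool_rot: [0.163, 0.987, 0.0, -0.0]
wrist_force: [-0.5, -0.3, -2.8]
gripper_width: 0.0529
grip_force: 64.5
```

```bash
python3 m.py
```

```text
F [-0.12 -0.13 -2.91] Mworld [-0.0007  0.0057  0.0013] sd [0.0235 0.0318 0.0221] M about tool y 0.0052
20.25 [ 0.4931 -0.3127  0.2103] 2.816 [ 0.06  0.4   0.58  1.71 -0.24  1.1   1.96] w 0.0524
```

```bash
python3 -c "
from plan import *
plan([(.477,.217,.20,3.174,-1,4.7),(.477,.217,.16,3.174,-1,2)])"
```

```text
stage end [0.477 0.217 0.2  ] 3.176 12
stage end [0.477 0.217 0.16 ] 3.176 14
[-1.0, 1.5, 4.1, 0.1, -0.03, -1.0, 1.4, 4.2, 0.1, -0.03, -1.0, 1.3, 4.2, 0.1, -0.03, -1.0, 1.2, 4.3, 0.1, -0.03, -1.0, 1.0, 4.3, 0.1, -0.03, -1.0, 0.9, 4.3, 0.1, -0.03, -1.0, 0.8, 4.4, 0.1, -0.03, -1.0, 0.6, 4.4, 0.1, -0.03]
[-1.0, 0.5, 4.4, 0.1, -0.03, -1.0, 0.4, 4.4, 0.0, -0.03, -1.0, 0.3, 4.4, 0.1, -0.03, -1.0, 0.1, 4.4, 0.0, -0.03, -1.0, 0.0, -0.0, 2.0, 0.0, -1.0, 0.0, -0.0, 2.0, 0.0]
```

drive_tool(
  moves=[-1, 1.5, 4.1, 0.1, -0.03, -1, 1.4, 4.2, 0.1, -0.03, -1, 1.3, 4.2, 0.1, -0.03, -1, 1.2, 4.3, 0.1, -0.03, -1, 1.0, 4.3, 0.1, -0.03, -1, 0.9, 4.3, 0.1, -0.03, -1, 0.8, 4.4, 0.1, -0.03, -1, 0.6, 4.4, 0.1, -0.03],
)

```text
time_s: 21.05
ee_pos: [0.4828, 0.0425, 0.2026]
tool_rot: [0.042, 0.999, 0.0, 0.0]
wrist_force: [1.4, 0.4, -2.5]
gripper_width: 0.0528
grip_force: 64.5
```

drive_tool(
  moves=[-1, 0.5, 4.4, 0.1, -0.03, -1, 0.4, 4.4, 0, -0.03, -1, 0.3, 4.4, 0.1, -0.03, -1, 0.1, 4.4, 0, -0.03, -1, 0, 0, 2, 0, -1, 0, 0, 2, 0, -1, 0, 0, 0, 0, -1, 0, 0, 0, 0],
)

```text
time_s: 21.85
ee_pos: [0.4774, 0.2169, 0.1606]
tool_rot: [-0.017, 1.0, -0.0, -0.0]
wrist_force: [0.5, -0.3, -2.2]
gripper_width: 0.0524
grip_force: 64.5
```

```bash
python3 -c "
from plan import *
st();plan([(.477,.217,.087,3.174,-1,2.5)])"
```

```text
21.85 [0.4774 0.2169 0.1606] 3.175 [-0.76  0.33  0.29  1.9  -0.11  0.93  1.2 ] w 0.0524
stage end [0.477 0.217 0.087] -3.108 3
[-1.0, 0.0, 0.0, 2.5, 0.0, -1.0, 0.0, 0.0, 2.4, 0.0, -1.0, 0.0, 0.0, 2.5, 0.0]
```

drive_tool(
  moves=[-1, 0, 0, 2.5, 0, -1, 0, 0, 2.4, 0, -1, 0, 0, 2.5, 0, -1, 0, 0, 0.2, 0, -1, 0, 0, 0.2, 0, -1, 0, 0, 0, 0],
)

```text
time_s: 22.45
ee_pos: [0.4784, 0.2176, 0.0837]
tool_rot: [-0.017, 1.0, 0.001, 0.001]
wrist_force: [0.1, -0.3, -3.1]
gripper_width: 0.0528
grip_force: 64.5
```

drive_tool(
  moves=[-1, 0, 0, 0.1, 0, -1, 0, 0, 0, 0],
)

```text
time_s: 22.65
ee_pos: [0.4778, 0.2176, 0.0822]
tool_rot: [-0.017, 1.0, 0.0, 0.001]
wrist_force: [-0.7, 0.1, -3.1]
gripper_width: 0.0525
grip_force: 64.5
```

drive_tool(
  moves=[-1, 0, 0, 0.1, 0, -1, 0, 0, 0, 0],
)

```text
time_s: 22.85
ee_pos: [0.4778, 0.2176, 0.0819]
tool_rot: [-0.017, 1.0, 0.001, 0.001]
wrist_force: [-4.6, -2.5, 13.6]
gripper_width: 0.0526
grip_force: 66.4
```

drive_tool(
  moves=[-1, 0, 0, -0.1, 0, 0.1, 0, 0, 0, 0, 0.6, 0, 0, 0, 0, 0.9, 0, 0, 0, 0, 0.9, 0, 0, 0, 0, 0.9, 0, 0, -2, 0, 0.9, 0, 0, -4, 0, 0.9, 0, 0, -4, 0],
)

```text
time_s: 23.65
ee_pos: [0.4767, 0.2169, 0.182]
tool_rot: [-0.017, 1.0, -0.001, -0.001]
wrist_force: [0.4, 0.4, -0.5]
gripper_width: 0.081
grip_force: 0.0
```

```bash
python3 -c "
from plan import *
st();plan([(.602,-.142,.17,np.pi-.282,.9),])"
```

```text
23.65 [0.4767 0.2169 0.182 ] 3.176 [-0.76  0.3   0.3   1.88 -0.11  0.98  1.19] w 0.081
stage end [ 0.602 -0.142  0.17 ] -3.428 8
[0.9, -1.4, -4.5, 0.1, 0.04, 0.9, -1.6, -4.5, 0.2, 0.04, 0.9, -1.8, -4.4, 0.1, 0.04, 0.9, -1.9, -4.3, 0.2, 0.04, 0.9, -2.1, -4.3, 0.1, 0.04, 0.9, -2.3, -4.2, 0.2, 0.04, 0.9, -2.5, -4.1, 0.1, 0.04, 0.9, -2.6, -3.9, 0.2, 0.04]
```

drive_tool(
  moves=[0.9, -1.4, -4.5, 0.1, 0.04, 0.9, -1.6, -4.5, 0.2, 0.04, 0.9, -1.8, -4.4, 0.1, 0.04, 0.9, -1.9, -4.3, 0.2, 0.04, 0.9, -2.1, -4.3, 0.1, 0.04, 0.9, -2.3, -4.2, 0.2, 0.04, 0.9, -2.5, -4.1, 0.1, 0.04, 0.9, -2.6, -3.9, 0.2, 0.04],
)

```text
time_s: 24.45
ee_pos: [0.6033, -0.1435, 0.1693]
tool_rot: [0.143, 0.99, -0.0, 0.0]
wrist_force: [-0.4, -0.4, 0.1]
gripper_width: 0.0809
grip_force: 0.0
```

drive_tool(
  moves=[0.9, 0, 0, 1, 0, 0.9, 0, 0, 1, 0, 0.9, 0, 0, 0, 0],
)

```text
time_s: 24.75
ee_pos: [0.6016, -0.1397, 0.1474]
tool_rot: [0.142, 0.99, 0.0, -0.002]
wrist_force: [-1.2, 0.0, 0.0]
gripper_width: 0.0809
grip_force: 0.0
```

```bash
python3 - <<'E'
from plan import *
t=robot.snapshot("top");s=robot.snapshot("side")
cv2.imwrite("pics/t3.png",cv2.hconcat([cv2.resize(t["color"][120:270,200:300],None,fx=4,fy=4),cv2.resize(s["color"][180:330,230:330],None,fx=4,fy=4)]))
st();plan([(.602,-.142,.010,np.pi-.282,.9,2.5)])
E
```

```text
24.85 [ 0.6025 -0.1396  0.1489] 2.858 [-0.17  0.5   0.46  1.69 -0.26  1.01  1.67] w 0.0809
stage end [ 0.602 -0.142  0.01 ] 2.858 6
[0.9, -0.0, -0.0, 2.3, -0.0, 0.9, -0.0, -0.0, 2.3, -0.0, 0.9, -0.0, -0.1, 2.3, -0.0, 0.9, -0.0, -0.0, 2.3, -0.0, 0.9, -0.0, -0.1, 2.3, -0.0, 0.9, -0.0, -0.0, 2.4, -0.0]
```

View pics/t3.png

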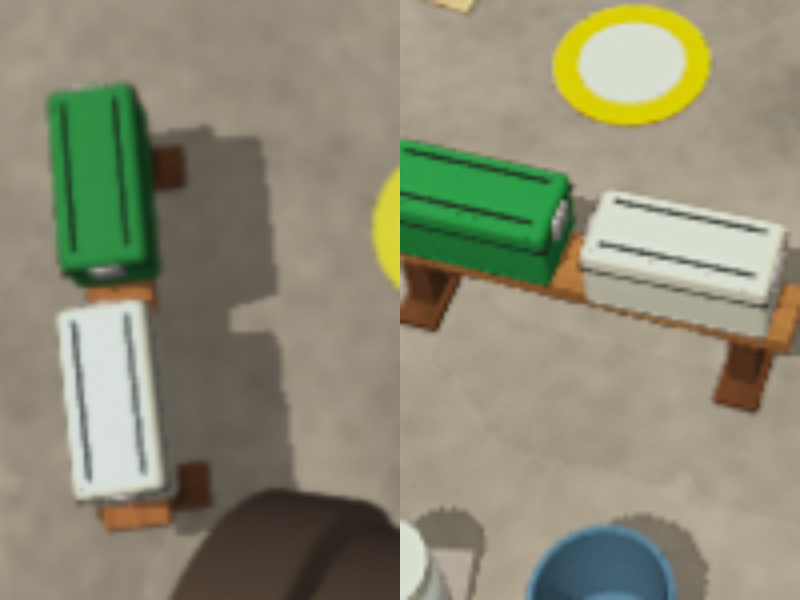

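Both silent cases (green at (95,185), white at (115,400)) rest squarely on the ledge. Next is blue.

drive_tool(
  moves=[0.9, 0, 0, 2.3, 0, 0.9, 0, 0, 2.3, 0, 0.9, 0, -0.1, 2.3, 0, 0.9, 0, 0, 2.3, 0, 0.9, 0, -0.1, 2.3, 0, 0.9, 0, 0, 2.4, 0, 0.9, 0, 0, 0, 0, -1, 0, 0, 0, 0],
)

```text
time_s: 25.65
ee_pos: [0.6025, -0.1425, 0.011]
tool_rot: [0.142, 0.99, 0.0, 0.0]
wrist_force: [-0.6, -0.6, 0.3]
gripper_width: 0.0686
grip_force: 0.0
```

drive_tool(
  moves=[-1, 0, 0, 0, 0, -1, 0, 0, 0, 0, -1, 0, 0, 0, 0, -1, 0, 0, 0, 0],
)

```text
time_s: 26.05
ee_pos: [0.6035, -0.1433, 0.0123]
tool_rot: [0.142, 0.99, 0.0, 0.002]
wrist_force: [-0.9, 1.2, 6.1]
gripper_width: 0.0532
grip_force: 64.7
```

drive_tool(
  moves=[-1, 0, 0, -2, 0, -1, 0, 0, -4, 0, -1, 0, 0, -4, 0, -1, 0, 0, -4, 0, -1, 0, 0, -4, 0, -1, 0, 0, -2, 0, -1, 0, 0, 0, 0, -1, 0, 0, 0, 0],
)

```text
time_s: 26.85
ee_pos: [0.6019, -0.1431, 0.2102]
tool_rot: [0.142, 0.99, 0.0, 0.0]
wrist_force: [0.1, -0.0, -3.9]
gripper_width: 0.053
grip_force: 64.3
```

```bash
python3 m.py
```

```text
F [ 0.05  0.06 -3.17] Mworld [-0.0142 -0.0051  0.0019] sd [0.0258 0.0254 0.0216] M about tool y -0.0089
27.35 [ 0.602  -0.1434  0.2099] 2.856 [-0.18  0.45  0.49  1.62 -0.23  1.13  1.64] w 0.0527
```

drive_tool(
  moves=[-1, -5, 0, 0, 0, -1, 5, 0, 0, 0, -1, 5, 0, 0, 0, -1, -5, 0, 0, 0, -1, -5, 0, 0, 0, -1, 5, 0, 0, 0, -1, 5, 0, 0, 0, -1, 0, 0, 0, 0],
)

```text
time_s: 28.15
ee_pos: [0.5459, -0.1281, 0.2066]
tool_rot: [0.143, 0.99, 0.0, -0.006]
wrist_force: [-0.4, -0.3, -3.6]
gripper_width: 0.0528
grip_force: 68.7
```

drive_tool(
  moves=[-1, 0, 0, 0, 0, -1, 0, 0, 0, 0, -1, 0, 0, 0, 0],
)

```text
time_s: 28.45
ee_pos: [0.5555, -0.1295, 0.211]
tool_rot: [0.142, 0.99, -0.0, 0.001]
wrist_force: [1.6, -0.5, -2.6]
gripper_width: 0.0525
grip_force: 68.7
```

```bash
python3 m.py
```

```text
F [ 0.25  0.01 -3.1 ] Mworld [-0.0344 -0.058  -0.0053] sd [0.0183 0.0339 0.0167] M about tool y -0.0653
28.95 [ 0.5542 -0.1293  0.2103] 2.856 [-0.24  0.36  0.51  1.74 -0.2   1.08  1.62] w 0.0526
```

drive_tool(
  moves=[-1, -5, 0, 0, 0, -1, -5, 0, 0, 0, -1, 5, 0, 0, 0, -1, 5, 0, 0, 0, -1, -5, 0, 0, 0, -1, -5, 0, 0, 0, -1, 0, 0, 0, 0, -1, 0, 0, 0, 0],
)

```text
time_s: 29.75
ee_pos: [0.6509, -0.1578, 0.2095]
tool_rot: [0.142, 0.99, -0.0, -0.0]
wrist_force: [0.2, -0.7, -2.8]
gripper_width: 0.0526
grip_force: 70.4
```

drive_tool(
  moves=[-1, 0, 0, 0, 0, -1, 0, 0, 0, 0],
)

```text
time_s: 29.95
ee_pos: [0.6496, -0.1573, 0.2106]
tool_rot: [0.142, 0.99, 0.0, -0.0]
wrist_force: [0.5, -0.9, -3.2]
gripper_width: 0.0526
grip_force: 70.4
```

```bash
python3 m.py
```

```text
F [-0.13 -0.03 -3.22] Mworld [ 0.0333  0.0593 -0.0005] sd [0.0267 0.0335 0.025 ] M about tool y 0.0663
30.45 [ 0.6501 -0.1574  0.2103] 2.856 [-0.16  0.54  0.51  1.48 -0.27  1.19  1.67] w 0.0522
```

Blue rattles: the moment flips from -0.065 to +0.066 N·m, about ±0.18 kg × g × 36 mm. Green and white changed by no more than about 0.02. I'll present blue over the mat.

```bash
python3 -c "
from plan import *
plan([(.598,0,.166,2.856,-1,2.5),])"
```

```text
stage end [ 0.598 -0.     0.166] 2.856 7
[-1.0, 1.3, 1.9, 0.6, -0.0, -1.0, 1.4, 2.0, 0.6, -0.0, -1.0, 1.3, 1.9, 0.6, -0.0, -1.0, 1.4, 2.0, 0.7, -0.0, -1.0, 1.3, 1.9, 0.6, -0.0, -1.0, 1.4, 2.0, 0.7, -0.0, -1.0, 1.3, 1.9, 0.6, -0.0]
```

drive_tool(
  moves=[-1, 1.3, 1.9, 0.6, 0, -1, 1.4, 2.0, 0.6, 0, -1, 1.3, 1.9, 0.6, 0, -1, 1.4, 2.0, 0.7, 0, -1, 1.3, 1.9, 0.6, 0, -1, 1.4, 2.0, 0.7, 0, -1, 1.3, 1.9, 0.6, 0, -1, 0, 0, 0, 0],
)

```text
time_s: 31.25
ee_pos: [0.597, 0.004, 0.1653]
tool_rot: [0.14, 0.99, 0.001, -0.001]
wrist_force: [-0.7, 0.9, -4.0]
gripper_width: 0.0522
grip_force: 70.5
```

drive_tool(
  moves=[-1, 0, 0, 0, 0, -1, 0, 0, 0, 0, -1, 0, 0, 0, 0, -1, 0, 0, 0, 0],
)

```text
time_s: 31.65
ee_pos: [0.5986, -0.0014, 0.1665]
tool_rot: [0.143, 0.99, -0.0, 0.0]
wrist_force: [-0.2, -0.2, -3.0]
gripper_width: 0.0525
grip_force: 70.5
```

```bash
python3 - <<'E'
from plan import *
s=robot.snapshot("side");t=robot.snapshot("top");st()
cv2.imwrite("pics/fin.png",cv2.vconcat([cv2.resize(t["color"][:300],None,fx=.8,fy=.8),cv2.resize(s["color"][100:300,150:434],(512,360))]))
E
```

```text
31.75 [ 0.5985 -0.0011  0.1664] 2.855 [-0.43  0.46  0.49  1.73 -0.24  1.02  1.43] w 0.0525
```

View pics/fin.png

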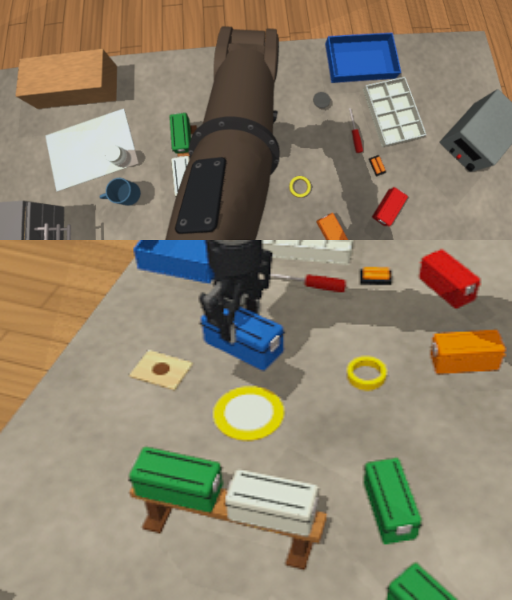

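Blue is held level above the mat (blue at (243,335), mat at (248,412)), both silent cases are on the ledge, and the other items look undisturbed.

```bash
python3 -c "
from station import robot
print(robot.finish_job())"
```

```text
the job is handed in; nothing more can be done
None
```

The blue case is the one that rattles: I handed the job in with it gripped level and still about 15 cm above the yellow mat, and the silent green and white cases on the ledge, at about 32 s of the 72 s limit.

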